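# Empty the polishing barrel

### The arm

A 6-joint arm with a two-finger parallel gripper is mounted at the origin on the work surface. World frame = base frame: x ahead of the robot, y to its left, z up, the work surface at z = 0. Lengths are in m, angles in rad, forces in N, time in s.
With the tool pointing down it reaches from about 0.275 to 0.775 m from the base axis. Payload 14.6 kg.
Tool frame: the origin (TCP) lies between the finger pads; the fingertips stand 14 mm ahead of it and the grasp point (between the pads) lies 5 mm behind it; z points along the fingers, y is the line along which they close (so a half turn about z gives the same grasp; the last joint's range is limited). The gripper opens to 85 mm and grips with 20 to 120 N. Pads are 22 mm wide; open, the fingers measure 114 mm over their backs; the gripper's body (76 mm by 85 mm) begins 54 mm behind the grasp point. The pads swing forward as they close: fully open they stand 13 mm farther back than shut.
Start: joints at [-1.289, 0.263, -0.048, 1.259, 0, 1.415], TCP at [0.222, -0.476, 0.245] pointing down, gripper open.
Joint ranges: [-2.65, 2.65], [-0.89, 1.7], [-1.18, 1.37], [-2.13, 2.11], [-1.35, 1.29], [-3.14, 3.14]. Speed limits (rad/s): [1.89, 1.89, 2.57, 2.79, 3.14, 3.14].

### API

Orientations are given as a unit quaternion [w, x, y, z].
In Python, from plant import ctrl, viewer gives the robot as it stands.
- The arm moves only by the tool send_rows, never from a script. Its argument "moves" is a list that holds one entry, the list of rows, each a list of 5 numbers: the opening, from -1 (shut) to 1 (fully open), then the shift along the tool's x, y, z in cm, then the turn about the tool's z in rad. In form: [[[jaw, x, y, z, yaw], ...]]. A call has 1 to 20 rows; each row is the pose to reach, as a shift and turn from the pose commanded when the call began, along the tool's axes at that moment; what a row does not reach only later rows make up. A row lasts 1/8 s, in which the tool goes at most 62.5 mm and 10.7 degrees, less where a joint would pass 70% of its speed; a pose out of reach is approached as far as the arm can. A call with a gripper value outside its range is refused whole. The fingers move at their own pace and stop on an object; the grip force is fixed at half the most. Time passes only in rows, so rows that repeat a pose let the fingers close. It gives the time, the measured TCP pose, the force, the opening and the grip force at its end, in the units of the state.
- ctrl.read_state(): the state, without advancing time (a new reading comes with each control period).
- viewer.get_image(name): name is "scene" or "side" or "wrist"; returns a dict with "image" (384x512x3 uint8, blue, green, red), "fx", "fy", "cx", "cy" (pixels), "distortion" ([k1, k2, p1, p2, k3] as OpenCV has them; the pictures are not rectified), "origin" and "attitude" of the camera in the world; the wrist camera has in their place "tool_from_camera" (4x4, takes a point from camera to tool coordinates, whose origin is the TCP and whose axes are the flange's). Camera axes: x right, y down, z forward; pixel columns grow to the right and rows downward; lengths in m; the calibration is good to about 2 mm. A picture is of the moment at which its call begins: read the wrist's pose just before it. There is no depth.
- ctrl.finish_job(): hands the job in; it is judged then, once.
The state is a dict: "t": time; "q": joint angles; "joint_velocities": joint speeds; "joint_efforts": joint torques, N m; "eef_pos": TCP position; "orientation": TCP orientation; "wrist_force": force on the tool from outside, world axes, zero at the start; "torque": the same for the moment, N m; "grip_width": finger opening in m; "gripper_force": force on a finger pad.
Only numpy, scipy, OpenCV 4.12 (cv2) and the standard library are available. Lean on these libraries where they do the work, as an engineer would, in place of code of your own. Each camera call takes 0.05 s, during which the arm holds its last target. There are 200 camera calls.

### The job

Empty the six-sided polishing barrel: turn it half round by its crank, over the top, until its open port faces straight down and the brass knob inside drops into the wooden tray beneath. Leave it standing like that with the crank let go, and do not turn the round barrel on the other cradle.

Things in the scene. Friction and masses are not known exactly. Their poses are not given: they have to be found in the camera images.
- cradle: Fixed wooden cradle of the six-sided barrel: two uprights 162 mm high over a tray with walls 35 to 45 mm high. Origin on the bench under the barrel's middle; z up; y along the barrel's horizontal axis, 150 mm above the origin. Tray: x = -91 to +151, y = -56 to +56 mm; a chute under the barrel slopes down to +x. The crank is at the +y end.
- barrel (a joint): Turn of the six-sided barrel (grey plastic, 95 mm across flats, 84 mm long, between two 112 mm dark steel discs; one side is an open port 72 x 49 mm) about the cradle's y axis, rad: 0 = port straight up (starts near this), pi = port straight down; stops at -0.8 and 3.9. Stays where it is left; about 4 N at the handle turns it.
- barrel_crank (a point): Middle of the six-sided barrel's wooden crank handle: 16 mm thick, 60 mm long, parallel to the axis, spins freely on its pin. In the cradle's frame at x = -55 cos q, y = 106, z = 150 + 55 sin q mm (q = the barrel's turn): -x side at 0, top at pi/2, +x side at pi. Clear all round but for the crank arm at y = 67 to 75 mm.
- knob: Brass knob: a 26 mm ball with a 12 mm thick neck, 33 mm long in all, 50 to 100 g; loose inside the six-sided barrel at the start. Origin at the ball's pole opposite the neck; it turns with the knob.
- round_barrel_crank (a point): Middle of the crank handle of the other barrel: a round one of the same size and materials, its port closed by a cover, on a cradle of the same kind. Not to be turned.

How it is judged:
At the end, for the whole second after the job is handed in: The six-sided barrel stands still with its port within 0.30 rad (17 degrees) of straight down (joint value 2.84 to 3.44 rad), and the brass knob lies at rest in the tray of that cradle (within its walls, below 75 mm height) (value of joint barrel between 2.84 and 3.44 rad and x of knob in the frame of cradle between -0.091 and 0.151 m and y of knob in the frame of cradle between -0.056 and 0.056 m and height (world z) of knob below 0.075 m and linear speed of knob below 0.05 m/s and velocity of joint barrel between -0.05 and 0.05 rad/s); the robot touches nothing.
It fails at once if the round barrel is turned (its handle moved by more than 20 mm) (distance of round_barrel_crank from where it was at the start of the episode above 0.02 m).
It also fails if it takes over 42 s, if anything falls off the work surface, if the arm or the gripper's body presses on something with over 40 N, if the wrist force passes 120 N, or if a joint passes its speed limit or range.

## Working session

There is one attempt and no reset: what is moved stays moved. The work goes in short steps, Python scripts to look and compute and a tool call to move; the robot and the scene stay as the last step left them, time stands still between calls to the robot, and variables do not carry over. Pictures are saved under pics/ and viewed, at most 10 in all, crops included, and the job is handed in when it is done.

Besides the shell and the picture viewer there is one more tool, called after ">>>" as a command line: name --argument value ..., lists and objects as JSON in quotes. send_rows: Moves the arm, as the interface text tells. Its arguments: {"type":"object","properties":{"moves":{"type":"array","items":{"type":"array","items":{"type":"array","items":{"type":"number"}}}}},"required":["moves"]}

```bash
mkdir -p pics; python3 - <<'E'
from plant import ctrl, viewer
import cv2,numpy as np,pickle
s=ctrl.read_state();print({k:np.round(v,3).tolist() for k,v in s.items()})
d={}
for n in("scene","side","wrist"):
    r=viewer.get_image(n);d[n]=r;cv2.imwrite(f"pics/{n}0.png",r["image"])
    print({k:np.round(v,3).tolist() for k,v in r.items() if k!="image"})
pickle.dump((s,d),open("p0.pkl","wb"))
E
```

```text
{'t': 0.0, 'q': [-1.289, 0.264, -0.049, 1.259, 0.0, 1.415], 'joint_velocities': [-0.001, -0.0, -0.001, -0.001, -0.001, -0.001], 'joint_efforts': [0.002, -63.761, 38.458, 0.014, -0.0, 0.0], 'eef_pos': [0.222, -0.475, 0.245], 'orientation': [-0.001, 0.976, 0.217, -0.0], 'wrist_force': [-0.019, 0.276, 0.4], 'torque': [-0.043, -0.007, -0.035], 'gripper_force': 0.0, 'grip_width': 0.086}
{'fx': 439.368, 'fy': 439.368, 'cx': 249.735, 'cy': 192.176, 'distortion': [-0.078, 0.0, 0.0, 0.0, 0.0], 'origin': [1.14, -0.044, 0.861], 'attitude': [-0.25, 0.669, 0.653, -0.251]}
{'fx': 355.64, 'fy': 355.64, 'cx': 254.059, 'cy': 187.64, 'distortion': [-0.076, 0.0, 0.0, 0.0, 0.0], 'origin': [0.465, 0.49, 0.567], 'attitude': [0.01, -0.024, 0.919, -0.394]}
{'fx': 310.939, 'fy': 310.939, 'cx': 256.377, 'cy': 193.107, 'distortion': [-0.006, 0.0, 0.0, 0.0, 0.0], 'tool_from_camera': [[0.0, -0.963, -0.269, 0.068], [1.0, 0.001, -0.001, 0.001], [0.001, -0.269, 0.963, -0.127], [0.0, 0.0, 0.0, 1.0]]}
```

View pics/scene0.png

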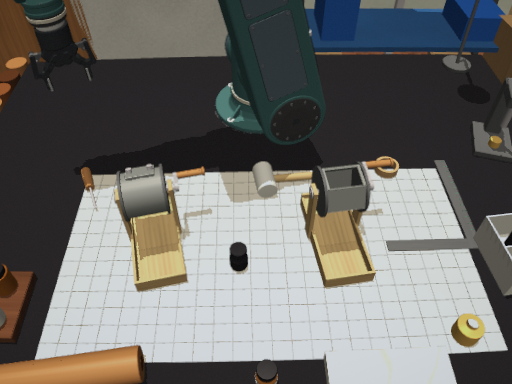

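View pics/side0.png

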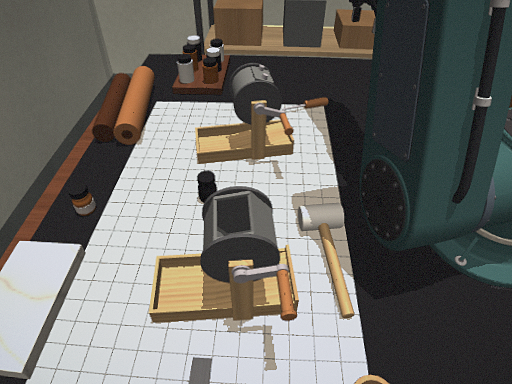

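```bash
python3 - <<'E'
import cv2,numpy as np,pickle
s,d=pickle.load(open("p0.pkl","rb"))
a=d["scene"]["image"][145:295,290:410];b=d["side"]["image"][175:335,135:315]
a=cv2.resize(a,None,fx=3,fy=3,interpolation=2);b=cv2.resize(b,None,fx=2.4,fy=2.4,interpolation=2)
c=np.zeros((450,800,3),np.uint8);c[:a.shape[0],:360]=a;c[:b.shape[0],365:365+b.shape[1]]=b
cv2.imwrite("pics/crop0.png",c)
E
```

```text
(no output)
```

View pics/crop0.png

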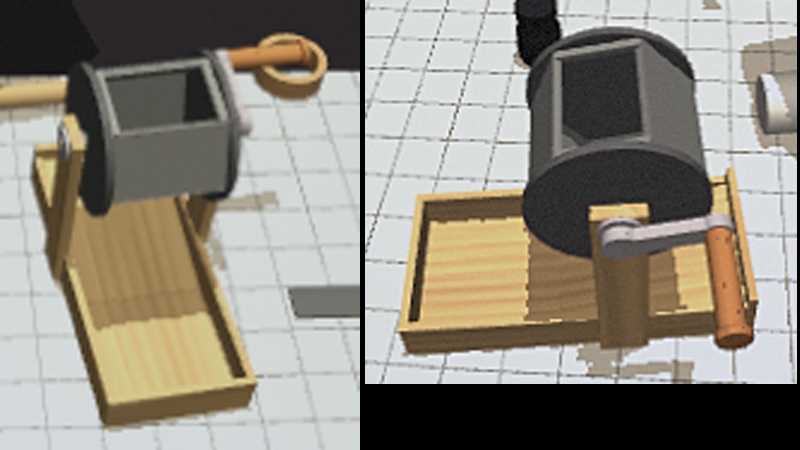

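```bash
cat > h.py <<'E'
import cv2,numpy as np,pickle
from scipy.spatial.transform import Rotation as R
def ray(r,p):
    K=np.array([[r["fx"],0,r["cx"]],[0,r["fy"],r["cy"]],[0,0,1]])
    u=cv2.undistortPoints(np.array([[p]],float),K,np.array(r["distortion"])).ravel()
    v=R.from_quat(np.array(r["attitude"])[[1,2,3,0]]).apply([u[0],u[1],1]);return np.array(r["origin"]),v/np.linalg.norm(v)
def plane(r,p,z):
    o,v=ray(r,p);return o+v*(z-o[2])/v[2]
def tri(a,p,b,q):
    o,v=ray(a,p);w,x=ray(b,q)
    t=np.linalg.lstsq(np.c_[v,-x],w-o,rcond=None)[0]
    A,B=o+v*t[0],w+x*t[1];return (A+B)/2,np.linalg.norm(A-B)
E
python3 - <<'E'
from h import *
np.set_printoptions(precision=4,suppress=True)
s,d=pickle.load(open("p0.pkl","rb"));S=d["scene"];T=d["side"]
print("corner +x+y",plane(S,(375,279.3),0),plane(T,(150.8,321.7),0))
print("corner +x-y",plane(S,(325.3,286.7),0));print("corner -x+y",plane(T,(297.9,305),0))
# orange handle axis in the side view, wood-free by saturation
for n,(x0,x1,y0,y1) in {"scene":(362,400,155,175),"side":(270,310,262,325)}.items():
    h=cv2.cvtColor(d[n]["image"],cv2.COLOR_BGR2HSV)
    m=np.zeros(h.shape[:2],np.uint8);m[y0:y1,x0:x1]=cv2.inRange(h,(4,130,60),(14,255,255))[y0:y1,x0:x1]
    c=max(cv2.findContours(m,0,1)[0],key=cv2.contourArea);print(n,cv2.minAreaRect(c),cv2.boundingRect(c))
print("inner",tri(S,(367,165),T,(282,269)));print("outer",tri(S,(394,162.5),T,(288.5,315)))
# axis hub end at +y: side crop (619,232); hub
for z in (.15,):print("hub",plane(T,(135+(619-365)/2.4,175+237/2.4),z))
print("upright tops",plane(T,(135+(620-365)/2.4,175+212/2.4),.162), plane(S,(290+72/3,145+118/3),.162))
E
```

```text
corner +x+y [0.6456 0.2391 0.    ] [0.6516 0.2301 0.    ]
corner +x-y [0.6605 0.1251 0.    ]
corner -x+y [0.4044 0.1853 0.    ]
scene ((386.294189453125, 165.17648315429688), (3.8805696964263916, 14.067066192626953), 75.96376037597656) (379, 162, 15, 5)
side ((286.4952392578125, 294.45166015625), (49.739463806152344, 15.317521095275879), 84.42780303955078) (277, 270, 20, 50)
inner (array([0.4441, 0.2258, 0.1643]), np.float64(0.008206607216438542))
outer (array([0.4363, 0.2898, 0.1627]), np.float64(0.008164236655581794))
hub [0.4964 0.2232 0.15  ]
upright tops [0.4962 0.2144 0.162 ] [0.5021 0.1017 0.162 ]
```

>>> send_rows --moves '[[[1, 0, 0, -7.5, 0], [1, 0, 0, -7.5, 0], [1, 50.8, -57.2, -7.5, -1.25], [1, 50.8, -57.2, -7.5, -1.25], [1, 50.8, -57.2, -7.5, -1.25], [1, 50.8, -57.2, -7.5, -1.25], [1, 50.8, -57.2, -7.5, -1.25], [1, 50.8, -57.2, -7.5, -1.25], [1, 50.8, -57.2, -7.5, -1.25], [1, 50.8, -57.2, -7.5, -1.25], [1, 50.8, -57.2, -7.5, -1.25], [1, 50.8, -57.2, -7.5, -1.25], [1, 50.8, -57.2, -7.5, -1.25], [1, 50.8, -57.2, -7.5, -1.25], [1, 50.8, -57.2, -7.5, -1.25], [1, 50.8, -57.2, -7.5, -1.25], [1, 50.8, -57.2, -7.5, -1.25], [1, 50.8, -57.2, -7.5, -1.25]]]'

```text
t: 2.4
eef_pos: [0.4403, 0.2566, 0.3205]
orientation: [0.0, 0.665, 0.747, 0.0]
wrist_force: [1.2, 0.6, 0.2]
grip_width: 0.0851
gripper_force: 0.0
```

```bash
cat >> h.py <<'E'
def wcam(r,s):
    M=np.array(r["tool_from_camera"]);Q=R.from_quat(np.array(s["orientation"])[[1,2,3,0]])
    q=(Q*R.from_matrix(M[:3,:3])).as_quat();r=dict(r)
    r["origin"]=np.array(s["eef_pos"])+Q.apply(M[:3,3]);r["attitude"]=q[[3,0,1,2]];return r
E
python3 - <<'E'
from plant import ctrl, viewer
from h import *
s=ctrl.read_state();r=viewer.get_image("wrist");pickle.dump((s,r),open("p1.pkl","wb"))
cv2.imwrite("pics/w1.png",r["image"]);print(s["t"],s["eef_pos"],s["orientation"],s["q"])
E
```

```text
2.4 [0.44027329 0.25659175 0.32046726] [8.61931631e-05 6.65331126e-01 7.46548378e-01 7.04383141e-05] [ 3.67698625e-01  2.25232961e-01  1.01954992e-01  1.44731422e+00
 -8.88408598e-05  1.82357317e+00]
```

View pics/w1.png

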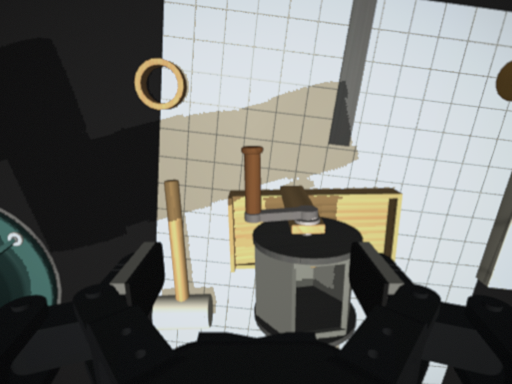

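```bash
python3 - <<'E'
from h import *
np.set_printoptions(precision=4,suppress=True)
s0,d=pickle.load(open("p0.pkl","rb"));s,r=pickle.load(open("p1.pkl","rb"));W=wcam(r,s)
m=cv2.inRange(cv2.cvtColor(r["image"],cv2.COLOR_BGR2HSV),(3,120,40),(14,255,255));m[:140]=0;m[222:]=0;m[:,:235]=0;m[:,272:]=0
c=max(cv2.findContours(m,0,1)[0],key=cv2.contourArea);rc=cv2.minAreaRect(c);print(rc,cv2.boundingRect(c))
for z in (.15,.157,.165):print(z,plane(W,(254,148),z),plane(W,(253,213),z))
T=d["side"];S=d["scene"]
print("out",tri(W,(254,149),T,(288.5,316)),tri(W,(254,149),S,(394,162.5)))
print("in",tri(W,(253,213),T,(282,269)),tri(W,(253,213),S,(367,165)))
print("rim",plane(W,(231,192),.045),plane(W,(400,190),.045))
print("hub",plane(W,(306,212),.15),plane(W,(306,226),.162))
E
```

```text
((251.5, 180.0), (66.0, 19.0), 90.0) (242, 147, 20, 67)
0.15 [0.4345 0.2847 0.15  ] [0.4409 0.2194 0.15  ]
0.157 [0.4345 0.2856 0.157 ] [0.4408 0.2218 0.157 ]
0.165 [0.4344 0.2866 0.165 ] [0.4405 0.2246 0.165 ]
out (array([0.4338, 0.2849, 0.1575]), np.float64(0.00162285460763468)) (array([0.4367, 0.2889, 0.1615]), np.float64(0.00840076217303297))
in (array([0.441 , 0.2261, 0.1699]), np.float64(0.0011826197719554616)) (array([0.4426, 0.2264, 0.1612]), np.float64(0.007080577316964092))
rim [0.4112 0.2092 0.045 ] [0.6362 0.2381 0.045 ]
hub [0.4941 0.2266 0.15  ] [0.4939 0.2161 0.162 ]
```

>>> send_rows --moves '[[[1, 0.4, -0.2, 5, 0], [1, 0.4, -0.2, 10, 0], [1, 0.4, -0.2, 13, 0], [1, 0.4, -0.2, 16, 0], [1, 0.4, -0.2, 16, 0], [-0.3, 0.4, -0.2, 16, 0], [-0.6, 0.4, -0.2, 16, 0], [-1, 0.4, -0.2, 16, 0], [-1, 0.4, -0.2, 16, 0], [-1, 0.4, -0.2, 16, 0], [-1, 0.4, -0.2, 16, 0], [-1, 0.4, -0.2, 16, 0]]]'

```text
t: 3.95
eef_pos: [0.4362, 0.2612, 0.16]
orientation: [-0.001, 0.665, 0.747, -0.001]
wrist_force: [-10.7, 1.0, 3.3]
grip_width: 0.0139
gripper_force: 58.5
```

>>> send_rows --moves '[[[-1, 0, 0, -0.5, 0], [-1, 0, 0.17, -1.05, 0], [-1, 0, 0.42, -1.55, 0], [-1, 0, 0.7, -2.0, 0], [-1, 0, 1.05, -2.45, 0], [-1, 0, 1.4, -2.85, 0], [-1, 0, 1.4, -2.85, 0]]]'

```text
t: 4.82
eef_pos: [0.4506, 0.2631, 0.1894]
orientation: [-0.001, 0.665, 0.747, -0.0]
wrist_force: [-13.5, 1.8, 11.5]
grip_width: 0.0136
gripper_force: 60.3
```

>>> send_rows --moves '[[[-1, 0, -0.05, -0.25, 0], [-1, 0, 0.35, -0.6, 0], [-1, 0, 0.8, -0.95, 0], [-1, 0, 1.3, -1.2, 0], [-1, 0, 1.8, -1.4, 0], [-1, 0, 2.3, -1.6, 0], [-1, 0, 2.85, -1.7, 0], [-1, 0, 3.4, -1.8, 0], [-1, 0, 3.8, -1.8, 0], [-1, 0, 3.8, -1.8, 0]]]'

```text
t: 6.08
eef_pos: [0.49, 0.2681, 0.2071]
orientation: [-0.001, 0.665, 0.747, 0.001]
wrist_force: [-1.6, 8.4, -2.2]
grip_width: 0.0139
gripper_force: 59.8
```

>>> send_rows --moves '[[[-1, 0, 0.55, 0.05, 0], [-1, 0.05, 1.1, 0.1, 0], [-1, 0.05, 1.6, 0.25, 0], [-1, 0.1, 2.15, 0.45, 0], [-1, 0.1, 2.65, 0.65, 0], [-1, 0.1, 3.1, 0.95, 0], [-1, 0.1, 3.55, 1.3, 0], [-1, 0.1, 3.95, 1.65, 0], [-1, 0.15, 4.3, 2.1, 0], [-1, 0.15, 4.65, 2.55, 0], [-1, 0.15, 4.65, 2.55, 0]]]'

```text
t: 7.45
eef_pos: [0.5361, 0.2743, 0.1811]
orientation: [0.0, 0.665, 0.747, 0.0]
wrist_force: [0.7, 4.2, -2.9]
grip_width: 0.0135
gripper_force: 59.8
```

>>> send_rows --moves '[[[-1, 0, 0.25, 0.45, 0], [-1, 0, 0.5, 1.0, 0], [-1, 0, 0.65, 1.5, 0], [-1, 0, 0.8, 2.05, 0], [-1, 0, 0.85, 2.6, 0], [-1, 0, 0.85, 3.05, 0], [-1, 0, 0.85, 3.05, 0], [-1, 0, 0.85, 3.05, 0], [-1, 0, 0.85, 3.05, 0]]]'

```text
t: 8.57
eef_pos: [0.5443, 0.2753, 0.1501]
orientation: [-0.0, 0.665, 0.747, 0.0]
wrist_force: [1.8, 6.5, -4.0]
grip_width: 0.0134
gripper_force: 59.9
```

```bash
python3 - <<'E'
from plant import viewer
import cv2,numpy as np
a=viewer.get_image("side")["image"][150:350,120:340];b=viewer.get_image("scene")["image"][130:300,280:420]
c=np.zeros((600,800,3),np.uint8);c[:400,:440]=cv2.resize(a,None,fx=2,fy=2);c[:425,445:795]=cv2.resize(b,None,fx=2.5,fy=2.5)
cv2.imwrite("pics/c2.png",c[:430])
E
```

```text
(no output)
```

View pics/c2.png

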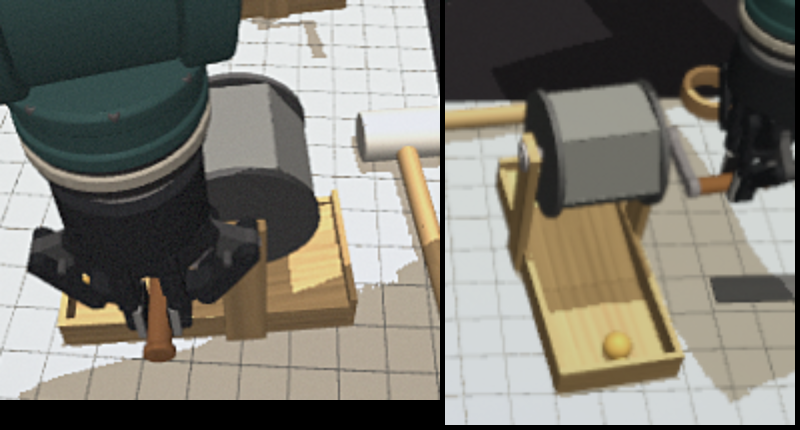

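The brass knob lies in the tray at about (617,345) of the right crop, and the barrel's closed side faces up. Next I release the crank and retreat upward.

>>> send_rows --moves '[[[-0.5, 0, 0, 0, 0], [0.2, 0, 0, 0, 0], [1, 0, 0, 0, 0], [1, 0, 0, 0, 0], [1, 0, 0, 0, 0], [1, 0, 0, 0, 0], [1, 0, 0, -3, 0], [1, 0, 0, -7, 0], [1, 0, 0, -12, 0], [1, 0, 0, -17, 0], [1, 5, 0, -17, 0], [1, 5, 0, -17, 0], [1, 5, 0, -17, 0], [1, 5, 0, -17, 0]]]'

```text
t: 10.42
eef_pos: [0.5384, 0.324, 0.3207]
orientation: [-0.0, 0.665, 0.747, -0.0]
wrist_force: [-0.0, 0.2, -0.7]
grip_width: 0.0857
gripper_force: 0.0
```

```bash
python3 - <<'E'
from plant import viewer,ctrl
from h import *
s=ctrl.read_state();w=viewer.get_image("wrist");pickle.dump((s,w),open("p3.pkl","wb"))
cv2.imwrite("pics/w3.png",w["image"]);S=viewer.get_image("scene");T=viewer.get_image("side");pickle.dump((S,T),open("p3b.pkl","wb"))
b=S["image"][130:300,280:420];a=T["image"][150:350,120:340]
c=np.zeros((600,800,3),np.uint8);c[:400,:440]=cv2.resize(a,None,fx=2,fy=2);c[:425,445:795]=cv2.resize(b,None,fx=2.5,fy=2.5)
cv2.imwrite("pics/c3.png",c[:430]);print(s["t"],s["eef_pos"],s["wrist_force"])
E
```

```text
10.425 [0.53836116 0.32401146 0.32066695] [-0.00350218  0.20679354 -0.74022258]
```

View pics/c3.png

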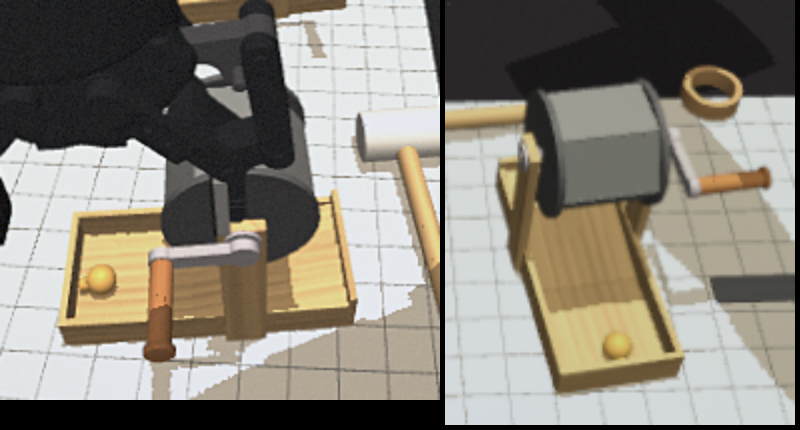

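View pics/w3.png

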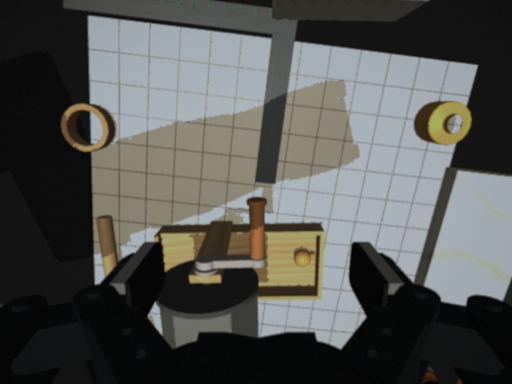

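```bash
python3 - <<'E'
from h import *
s,w=pickle.load(open("p3.pkl","rb"));S,T=pickle.load(open("p3b.pkl","rb"));W=wcam(w,s)
print(tri(W,(257,200),T,(200,327)),tri(W,(258,262),T,(200.5,278)))
print("arm", tri(W,(205,266),T,(120+241/2,150+248/2)), tri(W,(257,266),T,(120+160/2,150+256/2)))
E
```

```text
(array([0.54150142, 0.29873873, 0.14348597]), np.float64(0.0003550995200436778)) (array([0.55048711, 0.23220104, 0.14892655]), np.float64(5.0446967327831664e-05))
arm (array([0.49604138, 0.22622256, 0.15614986]), np.float64(0.002280073522882762)) (array([0.55098116, 0.22830667, 0.14639111]), np.float64(0.004484932375207628))
```

```bash
python3 -c "
from plant import ctrl
print(ctrl.finish_job())"
```

```text
the job is handed in; nothing more can be done
None
```

The job is handed in: the six-sided barrel was turned over the top to about 3.2 rad (port down), the brass knob dropped into its tray, the crank is let go with the gripper clear, and the robot never approached the round barrel; the judge's verdict was not shown.

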